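# Wedge a drooping bench pin level and tight

### The job

The wooden bench pin has worked loose and droops in its holder on the bench. Pick up the loose wooden wedge, start its thin end in the window in the right-hand side of the holder and slide it in under the pin's tongue until the pin is up level and clamped tight against the roof of the slot: stop at a firm push of about 10 N, because pushing beyond 13 N can bruise the wood. Then let go and leave the wedge holding the pin; leave the other things on the bench where they lie.

Things in the scene. Friction and masses are not known exactly. Their poses are not given: they have to be found in the camera images.
- holder: bench-pin holder fixed to the bench: brown wooden block, 70 (x) x 76 (y) mm, on a dark steel foot plate 110 x 130 x 8, with a steel cap, 92 tall. Origin: centre of the foot's underside, z up. The mouth of its slot is in its front (-x) face at x = -35; slot 60 deep, 50 wide, floor at z = 45, roof at z = 70. The window for the wedge runs straight through the block along y, open at y = -38 and 38
- window_entry (a point): middle of the lower edge of the window in the holder's right side, where the wedge enters (holder x = -10, y = -38, z = 45 mm; axes as the holder's). Window 24 mm wide (x), 20 high. The wedge goes in thin end first along +y. The window floor is a worn brass strip: its top lies anywhere from 2 mm below to 2 above this point, so the depth at which the wedge comes tight differs and must be felt
- pin: loose bench pin of pale wood, 153 mm long, 20 thick, V cut in its free end, about 0.12 kg. Origin: underside of the tongue, mid-width, at the holder's mouth; x points along the tongue into the slot, z is square to its flat top. It droops 0.087 rad at the start, free end low; level when z is vertical: its top then bears on the slot's roof and its underside is 5 mm over the slot floor
- recess (a point): point on the pin at the middle of the sloped cross recess in the tongue's underside (tongue 48 wide, recess 30 mm wide in x), which matches the wedge: with the pin level it is 15 mm over the slot floor at the right edge, 11 here, 7 at the left. The wedge first touches with its thin end 5 to 35 mm past here; 25 mm more travel against a few N brings the pin level, then resistance rises steeply
- wedge_center (a point): centre of the loose pale wooden wedge, half-way up: 125 mm long along its y, 20 wide along x, flat underneath, 4 mm thick at the thin end (+y) rising 1 in 6 to 25 at the thick end (-y), 14.4 here; this point is 7.2 above its flat underside. 0.05 kg. It lies flat and is used the same way up. When tight, its thick end stands 30 to 60 mm out of the holder's side; friction holds it there
- sewing_tape: bystander: coiled tape measure, 54 mm across, 16 high; origin under its centre
- flux_tin: bystander: small black round tin, 41 mm across, 24 high; origin under its centre
- pliers_round: bystander: small pliers with blue handles lying flat, 49 x 140 x 12 mm; origin under its centre
- doming_block: bystander: brass cube with round hollows, 42 mm; origin under its centre
There are look-alikes about, which are no part of the job. What is shaped like the part that bears wedge_center but turquoise is not meant.

How it is judged:
By the outcome, as a careful person would: the job done as asked, in the order asked, and still so for the second after the job is handed in, with the robot touching nothing.
It also fails if it takes over 64 s, if anything falls off the work surface, if the arm or the gripper's body presses on something with over 40 N, if the wrist force passes 120 N, or if a joint passes its speed limit or range.

### The arm

A 7-joint arm with a two-finger parallel gripper is mounted at the origin on a cart in front of the work surface, level with it; the furniture and walls round the work are solid. World frame = base frame: x ahead of the robot, y to its left, z up, the work surface at z = 0. Lengths are in m, angles in rad, forces in N, time in s.
With the tool pointing down it reaches from about 0.425 to 0.925 m from the base axis. Payload 6.8 kg.
Tool frame: the origin (TCP) lies midway between the tips of the shut fingers; the grasp point (between the pads) lies 19 mm behind it; z points along the fingers, y is the line along which they close (so a half turn about z gives the same grasp; the last joint's range is limited). The gripper opens to 85 mm and grips with 20 to 120 N. Pads are 22 mm wide; open, the fingers measure 114 mm over their backs; the gripper's body (76 mm by 85 mm) begins 54 mm behind the grasp point. The pads swing forward as they close: fully open they stand 13 mm farther back than shut.
Start: joints at [-1.414, 0.477, 0.022, 1.555, -0.011, 1.109, -0.083], TCP at [0.177, 0.651, 0.231] pointing down, gripper open.
Joint ranges: [-2.96, 2.96], [-0.34, 2.1], [-1.41, 1.46], [0.24, 2.44], [-1.37, 4.51], [0.17, 1.92], [-2.96, 2.96]. Speed limits (rad/s): [2.39, 2.39, 3.14, 3.14, 3.14, 3.14, 3.14].

### API

Orientations are given as a rotation vector (axis times angle).
In Python, from bench import r gives the robot as it stands. The module is installed in compiled form; this text tells all that it offers.
- The arm moves only by the tool apply_moves, never from a script. Its argument "rows" is a list of rows, each a list of 6 numbers: the shift along the tool's x, y, z scaled (see below), then the turn, a rotation vector about the tool's x, y, z scaled (see below). A call has 1 to 5 rows; each row is the pose to reach, as a shift and turn from the pose commanded when the call began, along the tool's axes at that moment; what a row does not reach only later rows make up. The controller multiplies each number of a shift by 0.25 m and each number of a turn by 90 degrees. A row lasts 1/8 s, in which the tool goes at most 62.5 mm and 10.7 degrees, less where a joint would pass 70% of its speed; a pose out of reach is approached as far as the arm can. A call with a number of a shift or a turn outside -1 to 1 is refused whole. A call with a gripper value outside its range is refused whole. "claw" is the opening, from 0 (shut) to 1 (fully open), set as the call begins (left out, the last holds). The fingers move at their own pace and stop on an object; "newtons" is the grip in N (left out, the last holds). Time passes only in rows, so rows that repeat a pose let the fingers close. It gives the time, the measured TCP pose, the force, the opening and the grip force at its end, in the units of the state.
- r.get_obs(): the state, without advancing time (a new reading comes with each control period).
- r.grab_frame(name): name is "side" or "top"; returns a dict with "pixels" (400x640x3 uint8, red, green, blue), "intrinsics" (3x3 intrinsics, pixels), "eye" and "attitude" of the camera in the world. Camera axes: x right, y up, looking along -z (the intrinsics and any distortion apply to the point x, -y, -z); pixel columns grow to the right and rows downward; lengths in m; the calibration is good to about 2 mm. A picture is of the moment at which its call begins. There is no depth.
- r.hand_in(): hands the job in; it is judged then, once.
Trained networks look in a picture, given as the dict that the camera call returned (one of the last four; its "shot" number tells which), for a name from the list of things; names that differ only in an ending like _2 or _b are one class to them, and where a whole thing is asked for, a point or a joint stands for the part that bears it (a point fixed in the world has none). Each returns a list of dicts, best first, with "conf" (0 to 1); they miss things now and then, are a little off and sometimes report something else, mostly with a low value. They report only what shows in the picture. A call takes as long as a camera call. They do not tell look-alikes from the thing itself.
- r.search_frame(picture, thing): "rect" ([left, top, width, height] in pixels, round what is visible of it).
- r.outline_of(picture, thing): "pixels" (400x640 bool, what is visible of it) and "rect" ([left, top, width, height] in pixels, round what is visible of it).
- r.landmark_of(picture, thing): "point" ([column, row] in pixels: a listed point, or the origin of a listed thing).
The state is a dict: "clock": time; "joints": joint angles; "qvel": joint speeds; "tau": joint torques, N m; "tcp_pos": TCP position; "orientation": TCP orientation; "contact_force": force on the tool from outside, world axes, zero at the start; "moment": the same for the moment, N m; "grip_width": finger opening in m; "gripper_force": force on a finger pad.
Only numpy, scipy, OpenCV 4.12 (cv2) and the standard library are available. Lean on these libraries where they do the work, as an engineer would, in place of code of your own. Each camera call takes 0.05 s, during which the arm holds its last target. There are 200 camera calls.

## Working session

There is one attempt and no reset: what is moved stays moved. The work goes in short steps, Python scripts to look and compute and a tool call to move; the robot and the scene stay as the last step left them, time stands still between calls to the robot, and variables do not carry over. Pictures are saved under pics/ and viewed, at most 10 in all, crops included, and the job is handed in when it is done.

Besides the shell and the picture viewer there is one more tool, called after ">>>" by a JSON object that holds its "op" and its "data", one argument or row to a line. apply_moves: Moves the arm, as the interface text tells. Its arguments: {"type":"object","properties":{"rows":{"type":"array","items":{"type":"array","items":{"type":"number"}}},"claw":{"type":"number"},"newtons":{"type":"number"}},"required":["rows"]}

```bash
mkdir -p pics; cat > h.py <<'E'
import numpy as np,cv2
from bench import r
from scipy.spatial.transform import Rotation as R
def rot(a):
    a=np.array(a,float)
    if a.shape==(3,3): return a
    if a.size==4: return R.from_quat(a).as_matrix()
    return R.from_rotvec(a).as_matrix()
def ray(p,uv):
    K=np.array(p['intrinsics']);u=np.linalg.inv(K)@[uv[0],uv[1],1]
    d=rot(p['attitude'])@[u[0],-u[1],-u[2]]
    return np.array(p['eye']),d
def onz(p,uv,z):
    e,d=ray(p,uv);return e+d*(z-e[2])/d[2]
def proj(p,X):
    c=rot(p['attitude']).T@(np.array(X)-p['eye']);q=np.array(p['intrinsics'])@[c[0],-c[1],-c[2]];return q[:2]/q[2]
def tri(pa,a,pb,b):
    (e1,d1),(e2,d2)=ray(pa,a),ray(pb,b)
    t=np.linalg.lstsq(np.c_[d1,-d2],e2-e1,rcond=None)[0]
    x,y=e1+d1*t[0],e2+d2*t[1];return (x+y)/2,np.linalg.norm(x-y)
def save(p,n):cv2.imwrite('pics/'+n,p['pixels'][:,:,::-1])
E
python3 - <<'E'
from h import *
np.set_printoptions(precision=4,suppress=True)
s=r.get_obs();print(s)
P={n:r.grab_frame(n) for n in('side','top')}
for n,p in P.items():
    save(p,n+'0.png');print(n,[k for k in p],p['eye'],p['attitude'],p['intrinsics'])
    for t in ['holder','window_entry','pin','recess','wedge_center','sewing_tape','flux_tin','pliers_round','doming_block']:
        print(t,[(np.round(d['point']),round(d['conf'],2)) for d in r.landmark_of(p,t)][:3],[(np.round(d['rect']),round(d['conf'],2)) for d in r.search_frame(p,t)][:3])
E
```

```text
{'clock': 0.0, 'joints': array([-1.4141,  0.4778,  0.0223,  1.5565, -0.0115,  1.1093, -0.0831]), 'qvel': array([ 0.001 , -0.0005,  0.0003,  0.0001,  0.0005,  0.0001,  0.0002]), 'tau': array([  0.0003, -59.6466,   1.6084, -28.1185,   0.0125,   0.0098,
        -0.    ]), 'tcp_pos': array([0.1765, 0.6509, 0.2303]), 'orientation': array([-0.4146, -3.114 ,  0.0029]), 'contact_force': array([ 0.0214,  0.1112, -0.6528]), 'moment': array([ 0.0209, -0.0097,  0.0188]), 'gripper_force': 0.0, 'grip_width': 0.08528646271848357}
side ['pixels', 'intrinsics', 'eye', 'attitude', 'shot'] [0.4565 1.0532 0.7307] [ 0.0633 -1.3692 -2.6959] [[488.5771   0.     325.827 ]
 [  0.     488.5771 203.8477]
 [  0.       0.       1.    ]]
holder [(array([315., 243.]), 0.61)] [(array([285., 201.,  55.,  65.]), 0.94)]
window_entry [(array([328., 216.]), 0.94)] [(array([284., 198.,  57.,  66.]), 0.76)]
pin [(array([332., 230.]), 0.96)] [(array([328., 215.,  46.,  33.]), 0.73)]
recess [(array([323., 225.]), 0.62)] [(array([329., 216.,  51.,  32.]), 0.64)]
wedge_center [(array([299., 180.]), 0.92), (array([345., 175.])
[... 899 characters left out ...]
ray([352., 289.,  32.,  22.]), 0.62)]
pin [(array([296., 235.]), 0.64)] [(array([273., 232.,  34.,  46.]), 0.91)]
recess [(array([294., 219.]), 0.83)] [(array([270., 230.,  40.,  49.]), 0.86)]
wedge_center [(array([426., 237.]), 0.88), (array([394., 182.]), 0.66)] [(array([376., 159.,  41.,  52.]), 0.82), (array([398., 227.,  58.,  20.]), 0.73)]
sewing_tape [(array([363., 303.]), 0.94), (array([211., 174.]), 0.16)] [(array([354., 287.,  28.,  25.]), 0.67)]
flux_tin [(array([240., 247.]), 0.73), (array([297., 235.]), 0.36)] [(array([229., 235.,  17.,  23.]), 0.57)]
pliers_round [(array([212., 175.]), 0.6)] []
doming_block [(array([362., 134.]), 0.75)] [(array([353., 120.,  23.,  26.]), 0.93)]
```

View pics/top0.png

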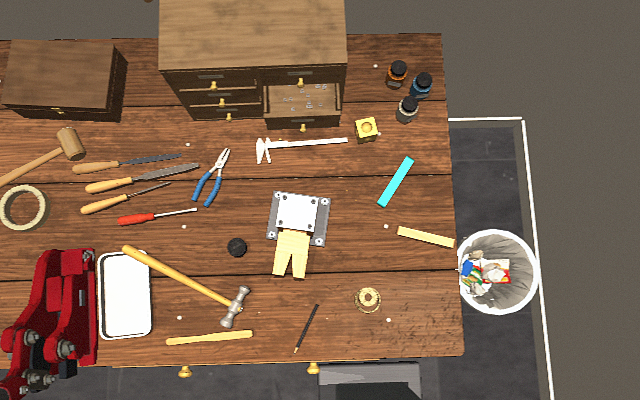

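View pics/side0.png

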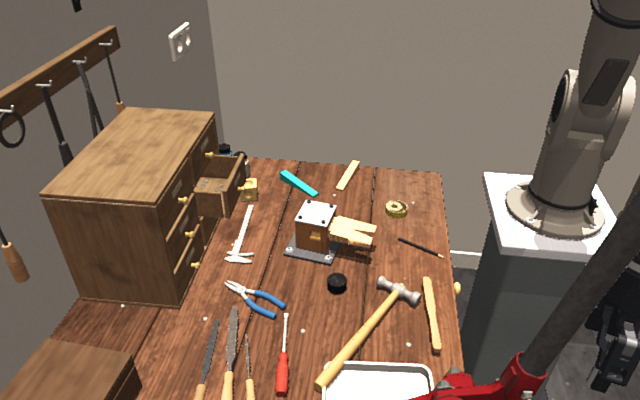

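The top view shows three wedge-shaped candidates: pale at (426,237), turquoise at (396,182), and a longer pale stick at (210,338). The pale one at (426,237), which is at (347,175) in the side view, fits by colour and size. I'll confirm it in a crop and measure.

```bash
python3 - <<'E'
from h import *
np.set_printoptions(precision=4,suppress=True)
P={n:r.grab_frame(n) for n in('side','top')}
t,s=P['top'],P['side']
a=cv2.resize(t['pixels'][215:260,385:465],None,fx=7.5,fy=6,interpolation=cv2.INTER_CUBIC)[:, :600]
def crop(p,x,y,w,h,f):return cv2.resize(p['pixels'][y:y+h,x:x+w],None,fx=f,fy=f,interpolation=cv2.INTER_CUBIC)
A=crop(t,390,220,70,33,5);B=crop(s,325,155,50,40,7)
C=crop(t,260,180,75,60,5.3);D=crop(s,280,195,100,70,4)
W=np.zeros((600,800,3),np.uint8)
for im,(x,y) in((A,(0,0)),(B,(400,0)),(C,(0,281)),(D,(400,281))):
    W[y:y+im.shape[0],x:x+im.shape[1]]=im[:600-y,:800-x]
cv2.imwrite('pics/crop1.png',W[:,:,::-1])
for n,p in P.items():
  hsv=cv2.cvtColor(p['pixels'],cv2.COLOR_RGB2HSV)
  for d in r.outline_of(p,'wedge_center')[:3]:
    m=d['pixels'].astype(np.uint8);pts=cv2.findNonZero(m)
    b=cv2.boxPoints(cv2.minAreaRect(pts))
    print(n,d['conf'],d['rect'],m.sum(),p['pixels'][m>0].mean(0));
    print(np.array([onz(p,q,.008) for q in b]))
print('holder top',onz(t,[299,221],0),tri(t,[296,235],s,[332,230]),tri(t,[313,224],s,[328,216]))
for f,z in (('flux_tin',0),):
  pass
for n,a,b in(('tape',[363,303],[397,212]),('tin',[240,247],[336,286]),('dom',[362,134],[249,197]),('wedge',[426,237],[345,175])):print(n,tri(t,a,s,b))
E
```

```text
side 0.7 [335.0, 161.7, 24.5, 26.8] 251 [243.8566 235.8765 196.1912]
[[ 0.5507 -0.0056  0.008 ]
 [ 0.5175 -0.1584  0.008 ]
 [ 0.4945 -0.1369  0.008 ]
 [ 0.5292  0.0122  0.008 ]]
side 0.69 [282.0, 168.8, 37.5, 29.0] 400 [ 85.015  188.4825 181.4575]
[[ 0.7149 -0.0279  0.008 ]
 [ 0.7093 -0.0842  0.008 ]
 [ 0.5912  0.0058  0.008 ]
 [ 0.6002  0.0559  0.008 ]]
top 0.9 [375.8, 159.1, 40.5, 51.2] 544 [105.6985 240.5184 237.5809]
[[ 0.6054  0.0397  0.008 ]
 [ 0.713  -0.0368  0.008 ]
 [ 0.6988 -0.0559  0.008 ]
 [ 0.5917  0.0209  0.008 ]]
top 0.6 [396.3, 226.3, 57.1, 21.5] 544 [234.8621 225.5294 160.6636]
[[ 0.5315 -0.0014  0.008 ]
 [ 0.5533 -0.0081  0.008 ]
 [ 0.5189 -0.1307  0.008 ]
 [ 0.4973 -0.1236  0.008 ]]
holder top [0.5686 0.2094 0.    ] (array([0.5339, 0.2147, 0.0424]), np.float64(0.0038514772974170613)) (array([0.5512, 0.1781, 0.0528]), np.float64(0.0037366782412778512))
tape (array([0.3876, 0.0747, 0.0037]), np.float64(0.002866593296374848))
tin (array([ 0.5132,  0.3402, -0.0021]), np.float64(0.002049840580085125))
dom (array([0.7671, 0.0611, 0.0008]), np.float64(0.0004319857870635036))
wedge (array([ 0.5284, -0.0698,  0.0063]), np.float64(0.006538623977185383))
```

View pics/crop1.png

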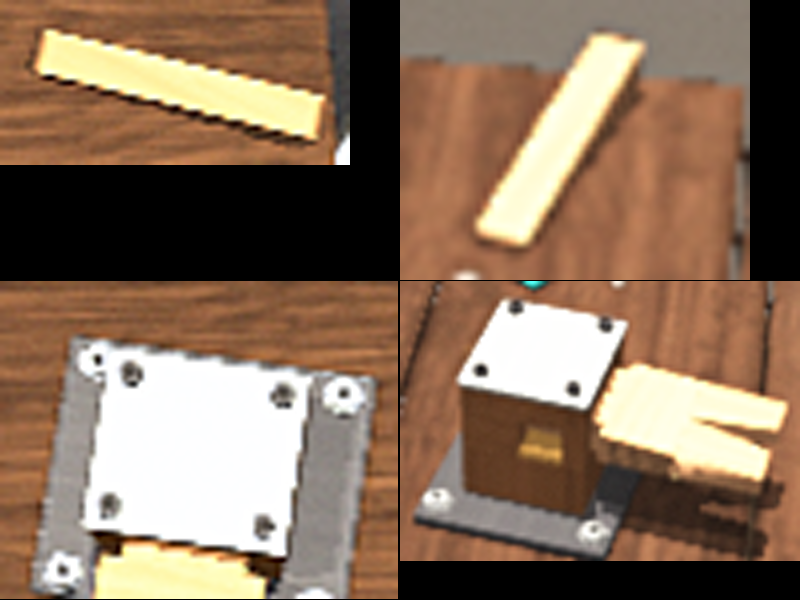

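The crop confirms it: the pale, 125 mm wedge at top (426,237) has its thin end to the left (+y) and its thick end with the growing shadow at the right. The holder's window shows in the side view's left face at about (416,305 crop offset). Next I'll fit poses.

```bash
cat >> h.py <<'E'
def wedgepts():
    return np.array([[sx*.01,y,z] for sx in(-1,1) for y,z in((.0625,0),(.0625,.004),(-.0625,0),(-.0625,.025))])
def sil(p,pts,f=4):
    uv=np.array([proj(p,x) for x in pts]);m=np.zeros((400*f,640*f),np.uint8)
    cv2.fillConvexPoly(m,cv2.convexHull(((uv+.5)*f).round().astype(np.int32)),255)
    return cv2.resize(m,(640,400),interpolation=cv2.INTER_AREA)/255.
def tf(x,y,z,a,pts):return pts@R.from_euler('z',a).as_matrix().T+[x,y,z]
E
python3 - <<'E'
from h import *
from scipy.optimize import minimize,least_squares
np.set_printoptions(precision=4,suppress=True)
t,s=r.grab_frame('top'),r.grab_frame('side')
def pale(p,box):
    x0,y0,x1,y1=box;m=np.zeros((400,640));c=p['pixels'][y0:y1,x0:x1].astype(float)
    m[y0:y1,x0:x1]=(c[...,0]>170)&(c[...,1]>150)&(c[...,2]>90);return m
M=[(t,pale(t,(390,220,456,252))),(s,pale(s,(333,158,362,192)))]
print([m.sum() for _,m in M])
for use in([0,1],[0],[1]):
  c=lambda v:sum(np.abs(sil(M[i][0],tf(v[0],v[1],0,v[2],wedgepts()))-M[i][1]).sum() for i in use)
  best=None
  for a in(-.1,.1,.3):
    q=minimize(c,[.525,-.067,a],method='Nelder-Mead',options=dict(initial_simplex=[[.525,-.067,a],[.535,-.067,a],[.525,-.055,a],[.525,-.067,a+.15]],maxiter=150))
    if best is None or q.fun<best.fun:best=q
  print('wedge',use,best.x,best.fun)
F=[(t,(-1,-1),None)]
# holder corners
foot=lambda sx,sy:[sx*.055,sy*.065,.008]
obs=[(t,foot(1,1),(274.2,190.8)),(t,foot(1,-1),(330.8,198.3)),(t,foot(-1,1),(266.2,239.6)),(s,foot(1,1),(283.75,254.25)),(s,foot(-1,1),(331.25,264))]
ct={(1,1):(279.8,192.1),(1,-1):(318.9,197.2),(-1,1):(276,227),(-1,-1):(313.8,231.7)}
cs={(1,-1):(305.75,199.25),(-1,-1):(337,205.25),(1,1):(294.5,220.25),(-1,1):(325.5,226.75)}
def res(v):
    Rz=R.from_euler('z',v[2]).as_matrix();o=[]
    for p,l,uv in obs:o+=list(proj(p,Rz@l+[v[0],v[1],0])-uv)
    for p,cc in((t,ct),(s,cs)):
        for (sx,sy),uv in cc.items():o+=list(proj(p,Rz@[sx*v[3],sy*v[4],.092]+[v[0],v[1],0])-uv)
    return np.array(o)
q=least_squares(res,[.5686,.2094,-.1,.035,.038],loss='soft_l1');print('holder',q.x);print(res(q.x).reshape(-1,2))
o=r.get_obs();print(rot(o['orientation']))
E
```

```text
[np.float64(510.0), np.float64(258.0)]
wedge [0, 1] [ 0.5271 -0.0679 -0.2753] 156.92549019607844
wedge [0] [ 0.5274 -0.0664 -0.2723] 97.31372549019608
wedge [1] [ 0.5265 -0.0706 -0.2593] 56.96470588235294
holder [ 0.5726  0.2107 -0.156   0.0359  0.04  ]
[[-1.4384 -0.0754]
 [-0.2125 -0.0554]
 [-0.9021 -0.1927]
 [-0.5181 -1.4291]
 [ 0.1949 -1.1186]
 [-0.0651  0.3589]
 [-0.5602  0.28  ]
 [-1.4355 -0.1872]
 [-0.1207  0.235 ]
 [ 0.123  -2.4976]
 [-0.3685 -2.938 ]
 [-0.1869 -2.7232]
 [ 1.2665 -3.0148]]
[[-0.9651  0.2618 -0.    ]
 [ 0.2618  0.9651  0.0001]
 [ 0.      0.     -1.    ]]
```

```bash
cat >> h.py <<'E'
def plan(*targets):
    """targets x,y,z,yaw(of tool y axis, rad); prints row for each, from the measured pose"""
    o=r.get_obs();p=o['tcp_pos'];A=rot(o['orientation'])
    for x,y,z,a in targets:
        Y=np.array([np.cos(a),np.sin(a),0]);Z=np.array([0,0,-1.]);B=np.c_[np.cross(Y,Z),Y,Z]
        d=A.T@(np.array([x,y,z])-p);w=R.from_matrix(A.T@B).as_rotvec()
        print(np.round(np.r_[d/.25,w/(np.pi/2)],3).tolist(),'dist',np.linalg.norm(d).round(3),'deg',np.degrees(np.linalg.norm(w)).round(1))
E
python3 - <<'E'
from h import *
plan((.36,.50,.25,.9),(.5143,.18,.25,.2),(.5143,-.1131,.15,-.2753))
E
```

```text
[-0.866, -0.393, -0.075, 0.0, -0.0, 0.258] dist 0.239 deg 23.3
[-1.797, -1.467, -0.075, 0.0, -0.0, 0.704] dist 0.58 deg 63.4
[-2.104, -2.598, 0.325, 0.0, -0.0, 1.007] dist 0.84 deg 90.6
```

>>> {"op": "apply_moves", "data": {
  "rows": [
    [-0.866,-0.393,-0.075,0,0,0.4],
    [-0.866,-0.393,-0.075,0,0,0.4],
    [-0.866,-0.393,-0.075,0,0,0.4],
    [-0.866,-0.393,-0.075,0,0,0.4],
    [-0.95,-0.6,-0.075,0,0,0.55]
  ],
  "claw": 0.6,
  "newtons": 60
}}

```text
clock: 2.82
tcp_pos: [0.3697, 0.4436, 0.2506]
orientation: [1.625, 2.687, 0.004]
contact_force: [0.7, -0.5, 1.2]
grip_width: 0.0513
gripper_force: 0.0
```

```bash
python3 - <<'E'
from h import *
plan((.5143,.25,.25,.2),(.5143,.18,.25,.2),(.5143,-.1131,.15,-.2753))
E
```

```text
[-0.955, 0.153, 0.003, 0.002, -0.0, 0.18] dist 0.242 deg 16.2
[-1.203, 0.023, 0.002, 0.002, -0.0, 0.18] dist 0.301 deg 16.2
[-2.241, -0.522, 0.4, 0.002, -0.001, 0.483] dist 0.584 deg 43.4
```

>>> {"op": "apply_moves", "data": {
  "rows": [
    [-0.96,0.1,0,0,0,0.18],
    [-0.96,0.1,0,0,0,0.25],
    [-0.96,0.1,0,0,0,0.35],
    [-0.96,0.1,0,0,0,0.4],
    [-1,0,0,0,0,0.45]
  ]
}}

```text
clock: 3.45
tcp_pos: [0.4873, 0.22, 0.2505]
orientation: [2.456, 1.955, 0.002]
contact_force: [-2.0, -0.0, 0.6]
grip_width: 0.0512
gripper_force: 0.0
```

```bash
python3 - <<'E'
from h import *
plan((.5143,-.01,.2,-.2753),(.5143,-.1131,.12,-.2753))
E
```

```text
[-0.872, 0.311, 0.203, 0.002, 0.0, 0.031] dist 0.237 deg 2.8
[-1.274, 0.403, 0.524, 0.002, 0.0, 0.031] dist 0.359 deg 2.8
```

>>> {"op": "apply_moves", "data": {
  "rows": [
    [-1,0.34,0.2,0,0,0.03],
    [-1,0.34,0.2,0,0,0.03],
    [-1,0.34,0.3,0,0,0.03],
    [-1,0.34,0.4,0,0,0.03],
    [-1,0.34,0.5,0,0,0.03]
  ]
}}

```text
clock: 4.08
tcp_pos: [0.5148, -0.0412, 0.1252]
orientation: [2.495, 1.905, 0.005]
contact_force: [0.6, 1.8, -0.5]
grip_width: 0.051
gripper_force: 0.0
```

```bash
python3 - <<'E'
from h import *
plan((.5143,-.1131,.045,-.2753),(.5143,-.1131,.005,-.2753))
E
```

```text
[-0.278, 0.073, 0.321, 0.002, -0.001, 0.006] dist 0.108 deg 0.6
[-0.279, 0.072, 0.481, 0.002, -0.001, 0.006] dist 0.14 deg 0.6
```

>>> {"op": "apply_moves", "data": {
  "rows": [
    [-0.28,0.072,0.15,0,0,0.006],
    [-0.28,0.072,0.26,0,0,0.006],
    [-0.28,0.072,0.26,0,0,0.006],
    [-0.28,0.072,0.26,0,0,0.006]
  ]
}}

```text
clock: 4.58
tcp_pos: [0.5135, -0.1098, 0.0609]
orientation: [2.502, 1.899, 0.002]
contact_force: [0.1, -0.1, -0.6]
grip_width: 0.0511
gripper_force: 0.0
```

```bash
python3 - <<'E'
from h import *
def crop(p,c,w,h,f):
    x,y=(c-[w/2,h/2]).astype(int);return cv2.resize(p['pixels'][max(y,0):y+h,x:x+w],None,fx=f,fy=f,interpolation=cv2.INTER_CUBIC)
t,s=r.grab_frame('top'),r.grab_frame('side')
X=[.52,-.09,.02]
cv2.imwrite('pics/c2.png',np.hstack([crop(t,proj(t,X),80,90,5),crop(s,proj(s,X),80,90,5)])[:,:,::-1])
plan((.5143,-.1131,.005,-.2753))
E
```

```text
[-0.014, 0.005, 0.226, 0.001, -0.001, 0.003] dist 0.057 deg 0.3
```

View pics/c2.png

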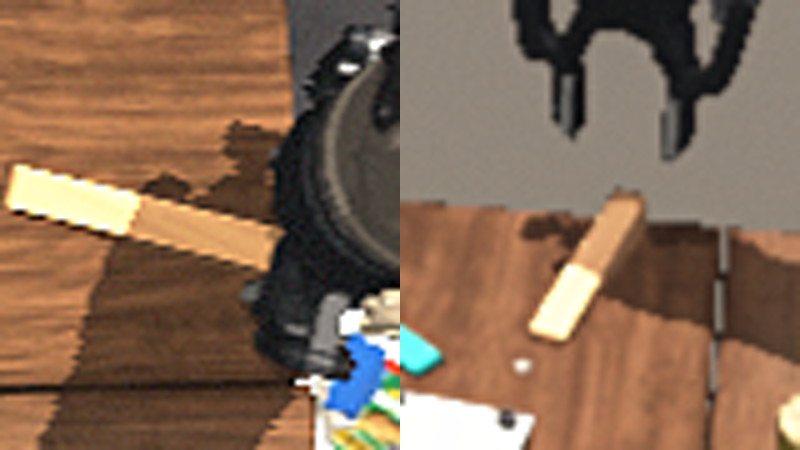

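The fingers straddle the wedge's thick end: in the side half they sit at (568,110) and (675,140), above the end at (625,200). So I'll descend, then grip.

>>> {"op": "apply_moves", "data": {
  "rows": [
    [-0.014,0.005,0.12,0,0,0.003],
    [-0.014,0.005,0.2,0,0,0.003],
    [-0.014,0.005,0.228,0,0,0.003],
    [-0.014,0.005,0.228,0,0,0.003]
  ]
}}

```text
clock: 5.18
tcp_pos: [0.5135, -0.1138, 0.0036]
orientation: [2.507, 1.893, 0.001]
contact_force: [0.6, 0.5, 1.1]
grip_width: 0.0513
gripper_force: 0.0
```

>>> {"op": "apply_moves", "data": {
  "rows": [
    [0,0,0,0,0,0],
    [0,0,0,0,0,0],
    [0,0,0,0,0,0],
    [0,0,0,0,0,0],
    [0,0,0,0,0,0]
  ],
  "claw": 0,
  "newtons": 60
}}

```text
clock: 5.8
tcp_pos: [0.5137, -0.1144, 0.004]
orientation: [2.507, 1.892, 0.002]
contact_force: [-1.6, 1.5, 5.9]
grip_width: 0.0186
gripper_force: 58.7
```

```bash
python3 - <<'E'
from h import *
plan((.5137,-.1144,.12,-.2753),(.5364,.0353,.12,-.156))
E
```

```text
[0.0, 0.001, -0.464, 0.001, -0.0, -0.002] dist 0.116 deg 0.2
[0.601, -0.076, -0.464, 0.001, -0.0, -0.078] dist 0.191 deg 7.0
```

>>> {"op": "apply_moves", "data": {
  "rows": [
    [0,0,-0.2,0,0,0],
    [0,0,-0.4,0,0,0],
    [0.2,-0.025,-0.464,0,0,-0.03],
    [0.4,-0.05,-0.464,0,0,-0.06],
    [0.6,-0.076,-0.464,0,0,-0.078]
  ]
}}

```text
clock: 6.42
tcp_pos: [0.5363, 0.0366, 0.12]
orientation: [2.386, 2.043, 0.003]
contact_force: [0.0, -0.8, -0.4]
grip_width: 0.0185
gripper_force: 58.8
```

```bash
python3 - <<'E'
from h import *
plan((.5364,.0353,.12,-.156),(.5364,.0453,.054,-.156))
E
```

```text
[-0.005, 0.001, 0.0, 0.001, -0.001, 0.001] dist 0.001 deg 0.1
[0.034, -0.005, 0.264, 0.001, -0.001, 0.001] dist 0.067 deg 0.1
```

>>> {"op": "apply_moves", "data": {
  "rows": [
    [0,0,0.13,0,0,0],
    [0.0,-0.002,0.264,0,0,0],
    [0,-0.002,0.264,0,0,0],
    [0,-0.002,0.264,0,0,0]
  ]
}}

```text
clock: 6.92
tcp_pos: [0.536, 0.0348, 0.0541]
orientation: [2.387, 2.041, 0.002]
contact_force: [0.9, -1.0, -0.0]
grip_width: 0.0184
gripper_force: 58.9
```

```bash
python3 - <<'E'
from h import *
np.set_printoptions(precision=4,suppress=True)
t,s=r.grab_frame('top'),r.grab_frame('side')
o=r.get_obs();print(o['tcp_pos'],o['contact_force'])
f=8;x0,y0,w,h=262,185,98,72
im=cv2.resize(t['pixels'][y0:y0+h,x0:x0+w],None,fx=f,fy=f,interpolation=cv2.INTER_CUBIC)
P=o['tcp_pos'];a=-.156
def T(X):return tuple(((proj(t,X)-[x0,y0]+.5)*f).astype(int).tolist())
W=tf(P[0]+.1554*.0484,P[1]+.988*.0484,P[2]-.004,a,wedgepts())
for i,j in((1,5),(1,3),(5,7),(0,4)):cv2.line(im,T(W[i]),T(W[j]),(255,0,0),1)
H=lambda q:tf(.5726,.2107,0,a,np.array([q],float))[0]
for z,X,Y in((.008,.055,.065),(.092,.0359,.04)):
    c=[T(H([sx*X,sy*Y,z])) for sx,sy in((1,1),(1,-1),(-1,-1),(-1,1))]
    for k in range(4):cv2.line(im,c[k],c[(k+1)%4],(0,0,255),1)
for xx in(-.022,.002):cv2.circle(im,T(H([xx,-.038,.045])),4,(0,255,0),1)
cv2.imwrite('pics/c3.png',im[:,:,::-1])
E
```

```text
[0.5364 0.0349 0.0545] [ 0.4794  0.7739 -0.5003]
```

View pics/c3.png

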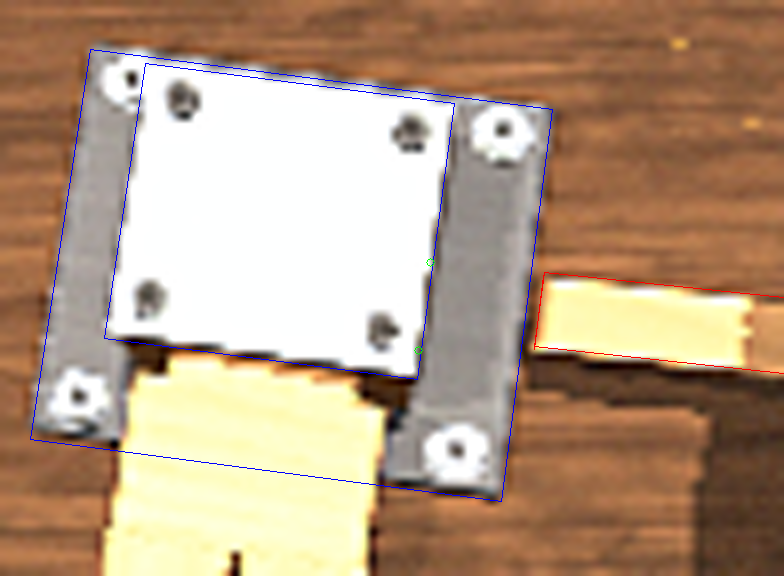

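>>> {"op": "apply_moves", "data": {
  "rows": [
    [0.06,-0.003,0,0,0,0],
    [0.112,-0.003,0,0,0,0],
    [0.125,-0.003,0,0,0,0],
    [0.14,-0.003,0,0,0,0]
  ]
}}

```text
clock: 7.52
tcp_pos: [0.5403, 0.07, 0.0532]
orientation: [2.387, 2.042, 0.0]
contact_force: [0.5, -0.0, -0.1]
grip_width: 0.0186
gripper_force: 58.9
```

>>> {"op": "apply_moves", "data": {
  "rows": [
    [0.015,0,0,0,0,0],
    [0.03,0,0,0,0,0],
    [0.03,0,0,0,0,0]
  ]
}}

```text
clock: 7.9
tcp_pos: [0.5415, 0.0775, 0.0531]
orientation: [2.387, 2.042, 0.001]
contact_force: [1.4, 0.2, -0.6]
grip_width: 0.0184
gripper_force: 58.9
```

>>> {"op": "apply_moves", "data": {
  "rows": [
    [0.03,0,0.004,0,0,0],
    [0.06,0,0.008,0,0,0],
    [0.06,0,0.008,0,0,0]
  ]
}}

```text
clock: 8.28
tcp_pos: [0.5439, 0.0933, 0.051]
orientation: [2.386, 2.044, 0.001]
contact_force: [2.0, 0.8, -0.4]
grip_width: 0.0184
gripper_force: 58.9
```

>>> {"op": "apply_moves", "data": {
  "rows": [
    [0,0,0.004,0,0,0],
    [0,0,0.004,0,0,0]
  ]
}}

```text
clock: 8.52
tcp_pos: [0.5436, 0.0919, 0.05]
orientation: [2.387, 2.042, 0.0]
contact_force: [2.3, 0.3, -0.5]
grip_width: 0.0185
gripper_force: 58.9
```

>>> {"op": "apply_moves", "data": {
  "rows": [
    [0,0,0.004,0,0,0],
    [0,0,0.004,0,0,0]
  ]
}}

```text
clock: 8.78
tcp_pos: [0.5436, 0.0918, 0.0491]
orientation: [2.388, 2.042, 0.0]
contact_force: [2.3, 0.7, 0.4]
grip_width: 0.0188
gripper_force: 59.0
```

>>> {"op": "apply_moves", "data": {
  "rows": [
    [0,0.003,0.002,0,0,0],
    [0,0.003,0.002,0,0,0]
  ]
}}

```text
clock: 9.02
tcp_pos: [0.544, 0.0917, 0.0486]
orientation: [-2.387, -2.042, 0.001]
contact_force: [-0.5, -1.3, 2.9]
grip_width: 0.0185
gripper_force: 59.4
```

>>> {"op": "apply_moves", "data": {
  "rows": [
    [0,0.0,0.003,0,0,0],
    [0,0.0,0.003,0,0,0]
  ]
}}

```text
clock: 9.28
tcp_pos: [0.544, 0.0918, 0.0478]
orientation: [-2.387, -2.042, 0.001]
contact_force: [-0.2, -1.7, 4.9]
grip_width: 0.0191
gripper_force: 59.5
```

>>> {"op": "apply_moves", "data": {
  "rows": [
    [0,0.0,0.003,0,0,0],
    [0,0.0,0.003,0,0,0]
  ]
}}

```text
clock: 9.52
tcp_pos: [0.5443, 0.0919, 0.047]
orientation: [2.387, 2.042, -0.0]
contact_force: [-0.8, -1.6, 4.6]
grip_width: 0.0184
gripper_force: 59.5
```

>>> {"op": "apply_moves", "data": {
  "rows": [
    [0.0,0,-0.004,0,0,0],
    [0.02,0,-0.004,0,0,0],
    [0.04,0,-0.004,0,0,0],
    [0.04,0,-0.004,0,0,0]
  ]
}}

```text
clock: 10.02
tcp_pos: [0.5458, 0.1029, 0.0479]
orientation: [-2.385, -2.044, -0.0]
contact_force: [0.2, 0.1, 0.5]
grip_width: 0.0186
gripper_force: 59.1
```

>>> {"op": "apply_moves", "data": {
  "rows": [
    [0.016,0,0,0,0,0],
    [0.032,0,0,0,0,0],
    [0.032,0,0,0,0,0]
  ]
}}

```text
clock: 10.4
tcp_pos: [0.5471, 0.1104, 0.048]
orientation: [-2.386, -2.043, -0.001]
contact_force: [0.5, 0.6, 0.9]
grip_width: 0.0186
gripper_force: 59.1
```

>>> {"op": "apply_moves", "data": {
  "rows": [
    [0.016,0,0,0,0,0],
    [0.024,0,0,0,0,0],
    [0.024,0,0,0,0,0]
  ]
}}

```text
clock: 10.78
tcp_pos: [0.5481, 0.1158, 0.0481]
orientation: [2.387, 2.042, 0.0]
contact_force: [0.4, -0.9, 1.9]
grip_width: 0.0184
gripper_force: 59.3
```

>>> {"op": "apply_moves", "data": {
  "rows": [
    [0.012,0,0,0,0,0],
    [0.02,0,0,0,0,0],
    [0.02,0,0,0,0,0]
  ]
}}

```text
clock: 11.15
tcp_pos: [0.5489, 0.1207, 0.0481]
orientation: [2.387, 2.042, 0.001]
contact_force: [0.3, -0.8, 3.1]
grip_width: 0.0188
gripper_force: 59.4
```

>>> {"op": "apply_moves", "data": {
  "rows": [
    [0.012,0,0,0,0,0],
    [0.02,0,0,0,0,0],
    [0.02,0,0,0,0,0]
  ]
}}

```text
clock: 11.52
tcp_pos: [0.5497, 0.1259, 0.0482]
orientation: [-2.387, -2.043, -0.001]
contact_force: [-0.9, -1.6, 3.9]
grip_width: 0.0183
gripper_force: 59.6
```

>>> {"op": "apply_moves", "data": {
  "rows": [
    [0.012,0,0,0,0,0],
    [0.012,0,0,0,0,0]
  ]
}}

```text
clock: 11.78
tcp_pos: [0.5502, 0.1287, 0.0482]
orientation: [2.387, 2.042, 0.001]
contact_force: [0.3, -2.3, 5.7]
grip_width: 0.0186
gripper_force: 59.7
```

>>> {"op": "apply_moves", "data": {
  "rows": [
    [0,0,-0.002,0,0,0],
    [0,0,-0.003,0,0,0],
    [0,0,-0.003,0,0,0]
  ]
}}

```text
clock: 12.15
tcp_pos: [0.55, 0.1288, 0.0486]
orientation: [-2.387, -2.042, -0.0]
contact_force: [1.6, 0.2, -0.1]
grip_width: 0.0184
gripper_force: 59.0
```

>>> {"op": "apply_moves", "data": {
  "rows": [
    [0.008,0,0,0,0,0],
    [0.012,0,0,0,0,0],
    [0.012,0,0,0,0,0]
  ]
}}

```text
clock: 12.52
tcp_pos: [0.5504, 0.1314, 0.0487]
orientation: [2.387, 2.042, -0.0]
contact_force: [1.5, -2.0, -0.4]
grip_width: 0.0183
gripper_force: 59.0
```

>>> {"op": "apply_moves", "data": {
  "rows": [
    [0.008,0,0,0,0,0],
    [0.012,0,0,0,0,0],
    [0.012,0,0,0,0,0]
  ]
}}

```text
clock: 12.9
tcp_pos: [0.5509, 0.1347, 0.0488]
orientation: [-2.387, -2.042, -0.0]
contact_force: [1.3, -1.3, -1.5]
grip_width: 0.0187
gripper_force: 58.9
```

>>> {"op": "apply_moves", "data": {
  "rows": [
    [0.008,0,0,0,0,0],
    [0.012,0,0,0,0,0],
    [0.012,0,0,0,0,0]
  ]
}}

```text
clock: 13.28
tcp_pos: [0.5514, 0.1376, 0.0488]
orientation: [-2.387, -2.042, -0.0]
contact_force: [2.5, -1.1, -0.8]
grip_width: 0.0186
gripper_force: 58.9
```

>>> {"op": "apply_moves", "data": {
  "rows": [
    [0.008,0,0,0,0,0],
    [0.012,0,0,0,0,0],
    [0.012,0,0,0,0,0]
  ]
}}

```text
clock: 13.65
tcp_pos: [0.5517, 0.1397, 0.0489]
orientation: [2.387, 2.042, -0.001]
contact_force: [-0.3, -4.7, 3.1]
grip_width: 0.0184
gripper_force: 59.3
```

```bash
python3 - <<'E'
from h import *
s=r.grab_frame('side');t=r.grab_frame('top')
A=cv2.resize(s['pixels'][190:265,275:375],None,fx=4,fy=4,interpolation=cv2.INTER_CUBIC);B=cv2.resize(t['pixels'][185:260,262:362],None,fx=4,fy=4,interpolation=cv2.INTER_CUBIC)
cv2.imwrite('pics/c4.png',np.hstack([A,B])[:,:,::-1])
E
```

```text
(no output)
```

View pics/c4.png

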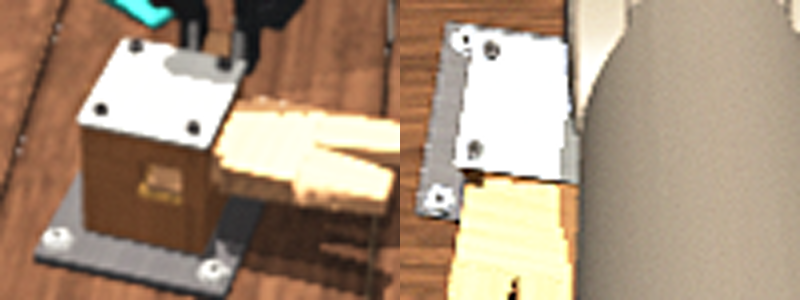

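The side crop shows the wedge tip at the left window (165,180), with the pin still drooping slightly. I'll carry on in small steps.

>>> {"op": "apply_moves", "data": {
  "rows": [
    [0.004,0,0,0,0,0],
    [0.008,0,0,0,0,0],
    [0.008,0,0,0,0,0]
  ]
}}

```text
clock: 14.12
tcp_pos: [0.552, 0.1408, 0.0489]
orientation: [2.387, 2.041, -0.002]
contact_force: [-1.3, -7.1, 4.3]
grip_width: 0.0182
gripper_force: 59.6
```

>>> {"op": "apply_moves", "data": {
  "rows": [
    [0.004,0,0,0,0,0],
    [0.006,0,0,0,0,0],
    [0.006,0,0,0,0,0]
  ]
}}

```text
clock: 14.5
tcp_pos: [0.552, 0.1414, 0.049]
orientation: [2.388, 2.04, -0.003]
contact_force: [-0.7, -9.8, 5.7]
grip_width: 0.0187
gripper_force: 59.7
```

```bash
python3 - <<'E'
from h import *
np.set_printoptions(precision=3,suppress=True)
s=r.grab_frame('side')
H=lambda q:tf(.5726,.2107,0,-.156,np.array([q],float))[0]
a=cv2.imread('pics/side0.png')[:,:,::-1];b=s['pixels']
for Y in(.024,-.024):
  print('exp dpx',[proj(s,H([-.125,Y,.07]))-proj(s,H([-.125,Y,.07-d])) for d in(.008,.011)])
  print('level tip',proj(s,H([-.125,Y,.07])))
def m(p):
    c=p.astype(float);k=((c[...,0]>150)&(c[...,1]>130)&(c[...,2]>70)).astype(np.uint8);k[:,:343]=0;k[:205]=0;k[255:]=0;k[:,385:]=0;return k
for p in(a,b):
    k=m(p);print([ (x,np.flatnonzero(k[:,x]).min(),np.flatnonzero(k[:,x]).max()) for x in range(345,380,4) if k[:,x].any()])
A,B=[cv2.resize(p[205:265,320:385],None,fx=6,fy=6,interpolation=cv2.INTER_CUBIC) for p in(a,b)]
cv2.imwrite('pics/c5.png',np.hstack([A,B])[:,:,::-1])
print(r.get_obs()['contact_force'])
E
```

```text
exp dpx [array([ 0.258, -2.902]), array([ 0.354, -3.984])]
level tip [369.264 235.142]
exp dpx [array([ 0.269, -2.861]), array([ 0.369, -3.927])]
level tip [373.801 221.66 ]
[(345, np.int64(217), np.int64(237)), (349, np.int64(218), np.int64(241)), (353, np.int64(219), np.int64(242)), (357, np.int64(220), np.int64(242)), (361, np.int64(221), np.int64(243)), (365, np.int64(222), np.int64(243)), (369, np.int64(223), np.int64(244)), (373, np.int64(224), np.int64(232))]
[(345, np.int64(215), np.int64(234)), (349, np.int64(215), np.int64(239)), (353, np.int64(216), np.int64(237)), (357, np.int64(218), np.int64(238)), (361, np.int64(218), np.int64(239)), (365, np.int64(219), np.int64(239)), (369, np.int64(220), np.int64(239)), (373, np.int64(220), np.int64(233)), (377, np.int64(213), np.int64(223))]
[-1.473 -8.491  5.28 ]
```

View pics/c5.png

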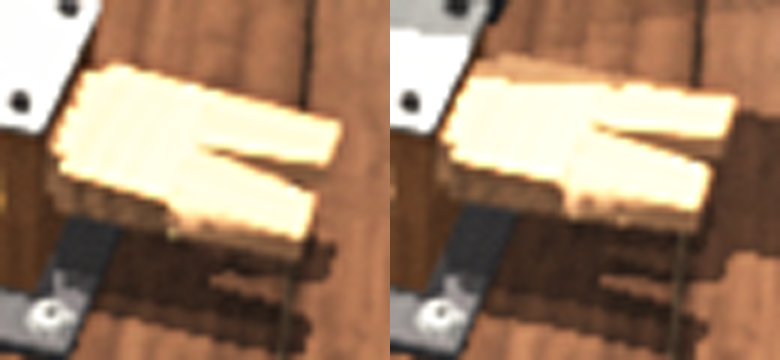

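>>> {"op": "apply_moves", "data": {
  "rows": [
    [0,0,-0.002,0,0,0],
    [0,0,-0.003,0,0,0],
    [0,0,-0.003,0,0,0]
  ]
}}

```text
clock: 14.92
tcp_pos: [0.5518, 0.1423, 0.0492]
orientation: [2.387, 2.041, -0.003]
contact_force: [1.3, -6.4, -0.2]
grip_width: 0.0185
gripper_force: 59.0
```

>>> {"op": "apply_moves", "data": {
  "rows": [
    [0.002,0,0,0,0,0],
    [0.002,0,0,0,0,0],
    [0.002,0,0,0,0,0]
  ]
}}

```text
clock: 15.3
tcp_pos: [0.5518, 0.1424, 0.0492]
orientation: [2.388, 2.041, -0.004]
contact_force: [0.6, -6.9, 0.4]
grip_width: 0.0186
gripper_force: 59.1
```

>>> {"op": "apply_moves", "data": {
  "rows": [
    [0.002,0,0,0,0,0],
    [0.003,0,0,0,0,0],
    [0.003,0,0,0,0,0]
  ]
}}

```text
clock: 15.68
tcp_pos: [0.5518, 0.1424, 0.0492]
orientation: [2.388, 2.04, -0.005]
contact_force: [-0.9, -9.7, 1.6]
grip_width: 0.0185
gripper_force: 59.2
```

>>> {"op": "apply_moves", "data": {
  "rows": [
    [0.001,0,0,0,0,0],
    [0.002,0,0,0,0,0],
    [0.002,0,0,0,0,0]
  ]
}}

```text
clock: 16.05
tcp_pos: [0.5518, 0.1425, 0.0492]
orientation: [2.388, 2.039, -0.005]
contact_force: [-1.1, -10.6, 2.3]
grip_width: 0.0186
gripper_force: 59.3
```

>>> {"op": "apply_moves", "data": {
  "rows": [
    [-0.005,0,0,0,0,0],
    [-0.009,0,0,0,0,0],
    [-0.009,0,0,0,0,0]
  ]
}}

```text
clock: 16.42
tcp_pos: [0.5518, 0.1424, 0.0492]
orientation: [2.388, 2.042, -0.002]
contact_force: [0.3, -5.1, -0.3]
grip_width: 0.0185
gripper_force: 59.0
```

>>> {"op": "apply_moves", "data": {
  "rows": [
    [0,0,0,0,0,0],
    [0,0,0,0,0,0],
    [0,0,0,0,0,0],
    [0,0,0,0,0,0]
  ],
  "claw": 0.6
}}

```text
clock: 16.92
tcp_pos: [0.5523, 0.1438, 0.0496]
orientation: [-2.386, -2.043, -0.001]
contact_force: [0.1, 0.9, -0.4]
grip_width: 0.0509
gripper_force: 0.0
```

Released. Next, back straight up and away.

>>> {"op": "apply_moves", "data": {
  "rows": [
    [-0.02,0,-0.1,0,0,0],
    [-0.04,0,-0.3,0,0,0],
    [-0.1,0,-0.5,0,0,0],
    [-0.4,0,-0.6,0,0,0],
    [-0.7,0,-0.6,0,0,0]
  ]
}}

```text
clock: 17.55
tcp_pos: [0.5305, -0.0023, 0.1998]
orientation: [2.384, 2.044, 0.006]
contact_force: [1.0, -0.7, 0.3]
grip_width: 0.0514
gripper_force: 0.0
```

>>> {"op": "apply_moves", "data": {
  "rows": [
    [-0.3,0,0,0,0,0],
    [-0.3,0,0,0,0,0],
    [-0.3,0,0,0,0,0]
  ]
}}

```text
clock: 17.92
tcp_pos: [0.5179, -0.0761, 0.198]
orientation: [-2.389, -2.04, -0.001]
contact_force: [0.0, 0.7, -0.3]
grip_width: 0.051
gripper_force: 0.0
```

```bash
python3 - <<'E'
from h import *
s=r.grab_frame('side');t=r.grab_frame('top');print(r.get_obs()['contact_force'])
A=cv2.resize(s['pixels'][185:265,285:385],None,fx=4,fy=4,interpolation=cv2.INTER_CUBIC);B=cv2.resize(t['pixels'][190:270,262:362],None,fx=4,fy=4,interpolation=cv2.INTER_CUBIC)
cv2.imwrite('pics/c6.png',np.hstack([A,B])[:,:,::-1])
E
```

```text
[ 0.184681    0.67905881 -0.1985285 ]
```

View pics/c6.png

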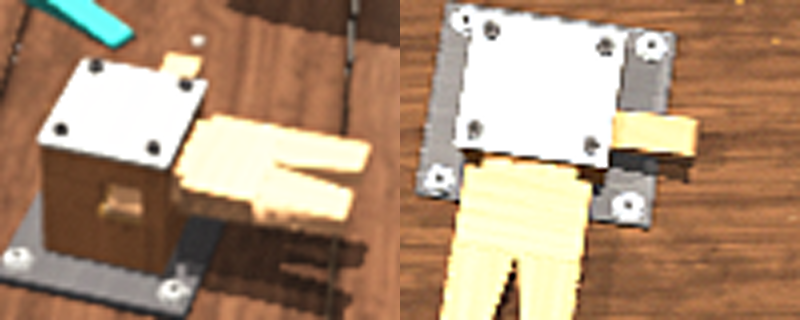

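The wedge stands about 45 mm out of the holder's side (top half, 615–697 px at 4x), the pin is level and nothing else has moved.

```bash
python3 -c "
from bench import r
print(r.hand_in())"
```

```text
the job is handed in; nothing more can be done
None
```

The wedge was pushed in to about 10.6 N at the last reading and released; the pin looked level in the final pictures with the wedge standing about 45 mm out, nothing else in view had moved, and the job was handed in at about 18 s, with no verdict returned.

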